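# Snap the marker into its spring clips

## Task

Put the red-and-white marker away in the white clip holder on the desk: lay it lengthwise over the two pairs of steel spring clips and push it straight down until it snaps past them and lies fully home on both seats, roughly centred between the holder's ends (either way round will do). Stop pushing once it has snapped in, do not force it, let go, and leave the black pen and the yellow screwdriver lying where they are.

Things in the scene. Friction and masses are not known exactly. Their poses are not given: they have to be found in the camera images.
- marker_mid (a point): Centre of the loose marker (white barrel, red cap), 135 mm long, 17 mm across at its thickest and about 14 mm near the ends, about 10 g. It lies on the desk, its centre 8 mm above it. The marker is long along the point's y axis (the two ends are equally good for this job), x is across it, z up. It is stable and does not roll.
- clip_holder: White holder fixed to the desk, base 44x126x6 mm, origin mid-underside; marker lies along its y. Clips at y = +36, -36: a 22 mm high seat between spring leaves 12 mm wide, 10 mm apart at z 33, flared to 33 mm at the top (z 45); 60 mm clear between clips for fingers. They resist a push of about 5 to 15 N in all, then give way 5 mm before home and pull it down. Home: marker centre at x 0, y 0 (+-15), z 30 mm, level.
- screwdriver_mid (a point): Bystander: middle of a small loose screwdriver with a yellow handle, 116 mm long along the point's y axis, 16 mm thick, lying on the desk. Leave it alone.
- pen_mid (a point): Bystander: middle of a slim loose black pen, 145 mm long along the point's y axis, 12 mm wide and 9 mm high, lying on the desk. Leave it alone.
Not all that is in view belongs to the job. Of the things that look like the clip_holder, the larger one is meant.

How it is judged (in metres and radians):
At the end, for the whole second after the job is handed in: The marker lies snapped in both clips: its centre within 5 mm of the holder's centre line, within 15 mm of the holder's middle along it, 25 to 33 mm above the desk (30 mm when fully home), along the holder within 0.12 rad and level within 0.07 rad, and let go (x of marker_mid in the frame of clip_holder between -0.005 and 0.005 m and y of marker_mid in the frame of clip_holder between -0.015 and 0.015 m and z of marker_mid in the frame of clip_holder between 0.025 and 0.033 m and angle between the y axis of marker_mid and the y axis of clip_holder, either way round below 0.12 rad and angle between marker_mid's own y axis and vertical between 1.5 and 1.64 rad); the robot touches nothing.
It fails at once if anything presses on the clip holder with more than 100 N in all (the clips' own grip on the marker is about 40 N of this) (contact force between anything else and clip_holder above 100 N).
It fails at once if the screwdriver or the pen is moved more than 30 mm (distance of any of screwdriver_mid, pen_mid from where it was at the start of the episode above 0.03 m).
It also fails if it takes over 40 s, if anything falls off the work surface, if the arm or the gripper's body presses on something with over 40 N, if the wrist force passes 120 N, or if a joint passes its speed limit or range.

## Robot

A 6-joint arm with a two-finger parallel gripper is mounted at the origin on a cart in front of the work surface, level with it; the furniture and walls round the work are solid. World frame = base frame: x ahead of the robot, y to its left, z up, the work surface at z = 0. Lengths are in mm, angles in rad, forces in N, time in s.
With the tool pointing down it reaches from about 375 to 975 mm from the base axis. Payload 3.8 kg.
Tool frame: the origin (TCP) lies midway between the tips of the shut fingers; the grasp point (between the pads) lies 19 mm behind it (r.pinch_z is the distance from the TCP to the grasp point, in mm); z points along the fingers, y is the line along which they close (so a half turn about z gives the same grasp; the last joint's range is limited). The gripper opens to 85 mm and grips with 20 to 120 N. Pads are 22 mm wide; open, the fingers measure 114 mm over their backs; the gripper's body (76 mm by 85 mm) begins 54 mm behind the grasp point. The pads swing forward as they close: fully open they stand 13 mm farther back than shut.
Start: joints at [-1.219, 0.264, 1.604, -0, 1.274, -0.037], TCP at [255.872, -624.618, 231.28] pointing down, gripper open.
Joint ranges: [-2.63, 2.63], [-0.94, 2.18], [0.31, 2.57], [-1.31, 4.45], [0, 2.66], [-2.55, 2.55]. Speed limits (rad/s): [2.57, 2.57, 3.14, 3.14, 3.14, 3.14].

## Interface

Orientations are given as a rotation vector (axis times angle).
In Python, from cell import r gives the robot as it stands.
- The arm moves only by the tool move_arm, never from a script. Its argument "moves" is one flat list of numbers, 6 for each row, row after row: the shift along the tool's x, y, z scaled (see below), then the turn, a rotation vector about the tool's x, y, z scaled (see below). A call has 1 to 20 rows; each row is the pose to reach, as a shift and turn from the pose commanded when the call began, along the tool's axes at that moment; what a row does not reach only later rows make up. The controller multiplies each number of a shift by 80 cm and each number of a turn by 90 degrees. A row lasts 1/12 s, in which the tool goes at most 41.7 mm and 7.16 degrees, less where a joint would pass 70% of its speed; a pose out of reach is approached as far as the arm can. A call with a number of a shift or a turn outside -1 to 1 is refused whole. A call with a gripper value outside its range is refused whole. "claw" is the opening, from -1 (shut) to 1 (fully open), set as the call begins (left out, the last holds). The fingers move at their own pace and stop on an object; the grip force is fixed at half the most. Time passes only in rows, so rows that repeat a pose let the fingers close. It gives the time, the measured TCP pose, the force, the opening and the grip force at its end, in the units of the state.
- r.get_obs(): the state, without advancing time (a new reading comes with each control period).
- r.grab_frame(name): name is "scene" or "top"; returns the picture (420x560x3 uint8, red, green, blue); there is no depth.
- r.camera_model(name): a dict with "vfov" (degrees; the focal length in pixels is half the picture's height over the tangent of half this angle, whatever the lens; pixels are square), "cx", "cy" (the principal point, pixels), "R" (3x3) and "t" (3): a world point X has camera coordinates R X + t. Camera axes: x right, y down, z forward; pixel columns grow to the right and rows downward; lengths in mm; the calibration is good to about 2 mm. A picture is of the moment at which its call begins. camera_model takes no time and is no camera call.
- r.job_done(): hands the job in; it is judged then, once.
The state is a dict: "time_s": time; "q": joint angles; "qvel": joint speeds; "joint_torque": joint torques, N m; "tool_pos": TCP position; "eef_rot": TCP orientation; "ft_force": force on the tool from outside, world axes, zero at the start; "torque": the same for the moment, N m; "width": finger opening in mm; "finger_force": force on a finger pad.
Only numpy, scipy, OpenCV 4.12 (cv2) and the standard library are available. Lean on these libraries where they do the work, as an engineer would, in place of code of your own. Each camera call takes 0.05 s, during which the arm holds its last target. There are 200 camera calls.

## Working session

There is one attempt and no reset: what is moved stays moved. The work goes in short steps, Python scripts to look and compute and a tool call to move; the robot and the scene stay as the last step left them, time stands still between calls to the robot, and variables do not carry over. Pictures are saved under pics/ and viewed, at most 10 in all, crops included, and the job is handed in when it is done.

Besides the shell and the picture viewer there is one more tool, called as name(argument=value, ...), one argument or row to a line, values as JSON. move_arm: Moves the arm, as the interface text tells. Shifts and turns lie within -1 to 1; 1 stands for 80 cm of shift or 90 degrees of turn. Its arguments: {"type":"object","properties":{"moves":{"type":"array"},"claw":{"type":"number"}},"required":["moves"]}

```bash
mkdir -p pics; cat > h.py <<'E'
import numpy as np, cv2
from cell import r
from scipy.spatial.transform import Rotation as Ro
def snap(n,f):
    im=r.grab_frame(n); cv2.imwrite(f,cv2.cvtColor(im,cv2.COLOR_RGB2BGR)); return im
def ray(n,u,v,z):
    m=r.camera_model(n); f=210/np.tan(np.radians(m["vfov"])/2)
    R=np.array(m["R"]); t=np.array(m["t"]); c=-R.T@t
    d=R.T@np.array([(u-m["cx"])/f,(v-m["cy"])/f,1]); return c+d*(z-c[2])/d[2]
def proj(n,X):
    m=r.camera_model(n); f=210/np.tan(np.radians(m["vfov"])/2)
    p=np.array(m["R"])@np.array(X)+np.array(m["t"]); return p[:2]/p[2]*f+[m["cx"],m["cy"]]
E
python3 - <<'E'
from h import *
a=snap("top","pics/top.png");b=snap("scene","pics/scene.png")
for n in("top","scene"):
    m=r.camera_model(n);print(n,m["vfov"],m["cx"],m["cy"],-np.array(m["R"]).T@np.array(m["t"]),np.round(m["R"],2).tolist(),[k for k in m])
print(r.get_obs())
E
```

```text
top 43.18637766576308 278.63623562764195 202.75460589078972 [ 422.90207124   15.06726807 1067.15163311] [[-0.03, -1.0, 0.0], [-1.0, 0.03, -0.06], [0.06, -0.01, -1.0]] ['vfov', 'cx', 'cy', 'R', 't']
scene 53.196438614989134 287.1463419376311 208.0946781606193 [ -34.22030141 -605.09051186  550.02462372] [[0.76, -0.65, 0.02], [-0.34, -0.42, -0.85], [0.56, 0.63, -0.53]] ['vfov', 'cx', 'cy', 'R', 't']
{'time_s': 0.1, 'q': array([-1.21888500e+00,  2.64703844e-01,  1.60523388e+00, -2.19336123e-06,
        1.27373671e+00, -3.69063704e-02]), 'qvel': array([ 0.00065881, -0.00114377, -0.00192336, -0.00040035,  0.0004363 ,
       -0.00090148]), 'joint_torque': array([-1.34753805e-03, -5.16707897e+01, -3.68589342e+01, -1.50870915e-04,
        6.29837858e-03, -9.67220075e-06]), 'tool_pos': array([ 255.65127676, -623.98947652,  230.07092894]), 'eef_rot': array([-3.08039427e+00, -6.06517311e-01,  5.15829863e-04]), 'ft_force': array([-0.82863607,  0.36326531, -0.02165514]), 'torque': array([ 0.00216446, -0.03460122,  0.03658659]), 'finger_force': 0.0, 'width': 85.6212578333608}
```

View pics/top.png

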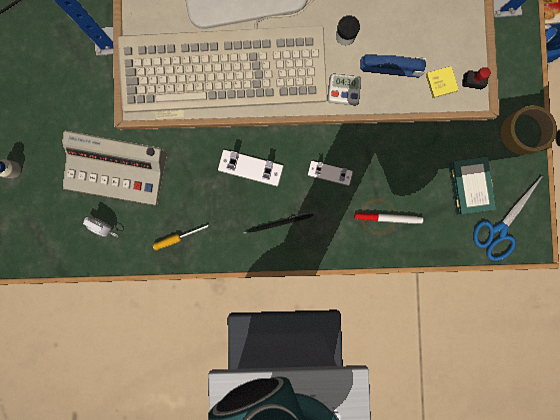

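View pics/scene.png

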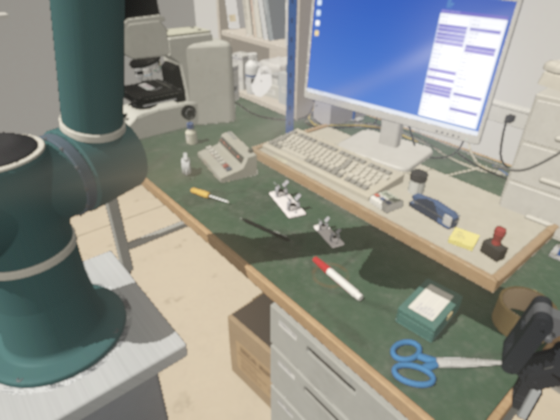

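Top view: the marker runs from (355,215) to (424,220), the larger holder is centred near (251,167), the smaller decoy at (330,172), the pen at (280,223) and the screwdriver at (180,237).

```bash
cat > m.py <<'E'
from h import *
im=cv2.cvtColor(cv2.imread("pics/top.png"),cv2.COLOR_BGR2RGB); hsv=cv2.cvtColor(im,cv2.COLOR_RGB2HSV)
H,S,V=[hsv[...,i].astype(int) for i in range(3)]
def blob(mask,box):
    x0,y0,x1,y1=box; k=np.zeros(mask.shape,np.uint8); k[y0:y1,x0:x1]=mask[y0:y1,x0:x1]
    k=cv2.morphologyEx(k,cv2.MORPH_CLOSE,np.ones((3,3)))
    c=max(cv2.findContours(k,0,1)[0],key=cv2.contourArea); return cv2.minAreaRect(c),c
green=(H>55)&(H<100)&(S>50)
fg=(((V>150)&(S<70))|((S>150)&((H<8)|(H>172))&(V>90))).astype(np.uint8)
for nm,box,z in(("marker",(340,200,440,235),8),("holder",(205,135,300,195),6)):
    rect,c=blob(fg,box); p=cv2.boxPoints(rect)
    P=np.array([ray("top",*q,z) for q in p]); 
    C=P.mean(0); e=[P[1]-P[0],P[2]-P[1]]; e.sort(key=np.linalg.norm)
    print(nm,np.round(p,1).tolist(),"C",C.round(1),"size",[np.linalg.norm(v).round(1) for v in e],"yaw long deg",np.degrees(np.arctan2(e[1][1],e[1][0])).round(1))
crop=cv2.resize(cv2.imread("pics/top.png")[135:240,205:440],None,fx=3.4,fy=3.4,interpolation=2); cv2.imwrite("pics/crop.png",crop)
E
python3 m.py
```

```text
marker [[354.70001220703125, 219.0], [355.1000061035156, 212.60000610351562], [422.29998779296875, 216.8000030517578], [421.8999938964844, 223.1999969482422]] C [ 445. -209.    8.] size [np.float64(12.8), np.float64(134.6)] yaw long deg -95.2
holder [[217.3000030517578, 170.3000030517578], [222.89999389648438, 148.60000610351562], [283.0, 164.1999969482422], [277.3999938964844, 185.89999389648438]] C [554.7  64.8   6. ] size [np.float64(45.2), np.float64(125.0)] yaw long deg -106.2
```

View pics/crop.png

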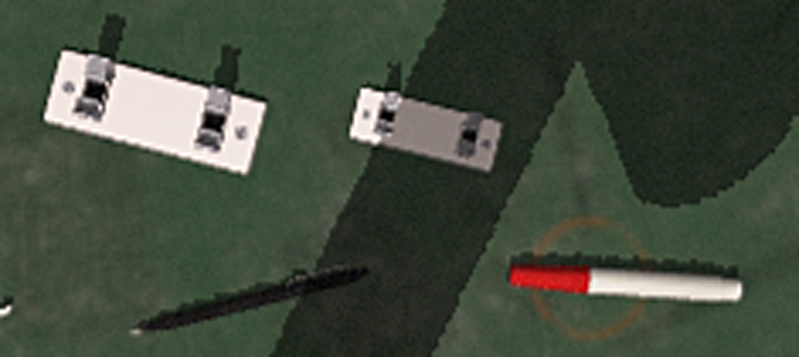

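```bash
cat >> h.py <<'E'
def plan(p,yaw_x):  # numbers for a move to TCP p, tool down, tool x at yaw_x deg
    o=r.get_obs(); R0=Ro.from_rotvec(o["eef_rot"]); a=np.radians(yaw_x)
    Rt=Ro.from_matrix(np.array([[np.cos(a),np.sin(a),0],[np.sin(a),-np.cos(a),0],[0,0,-1]]))
    s=R0.inv().apply(np.array(p)-o["tool_pos"])/800; t=(R0.inv()*Rt).as_rotvec()/(np.pi/2)
    return s.round(4).tolist(),t.round(4).tolist()
def tri(a,b):
    A=[];y=[]
    for n,(u,v) in(("top",a),("scene",b)):
        c=ray(n,u,v,0);d=ray(n,u,v,100)-c;d/=np.linalg.norm(d);M=np.eye(3)-np.outer(d,d);A.append(M);y.append(M@c)
    return np.linalg.lstsq(np.vstack(A),np.hstack(y),rcond=None)[0]
E
python3 - <<'E'
from h import *
print(plan([445,-209,110],84.8), "tray corners",tri((118,126),(253,153)),tri((494,119),(506,275)))
for X in([445,-209,8],[554.7,64.8,6]): print(proj("scene",X))
E
```

```text
([0.4157, -0.39, 0.1509], [-0.0012, -0.0008, -0.6947]) tray corners [645.07778917 324.34803789  17.39683373] [ 638.09150553 -425.37778986   49.11171935]
[335.13377653 276.73002243]
[285.80328414 201.39705151]
```

move_arm(
  moves=[0.416, -0.39, 0.15, 0, 0, -0.695, 0.416, -0.39, 0.15, 0, 0, -0.695, 0.416, -0.39, 0.15, 0, 0, -0.695, 0.416, -0.39, 0.15, 0, 0, -0.695, 0.416, -0.39, 0.15, 0, 0, -0.695, 0.416, -0.39, 0.15, 0, 0, -0.695, 0.416, -0.39, 0.15, 0, 0, -0.695, 0.416, -0.39, 0.15, 0, 0, -0.695, 0.416, -0.39, 0.15, 0, 0, -0.695, 0.416, -0.39, 0.15, 0, 0, -0.695, 0.416, -0.39, 0.15, 0, 0, -0.695, 0.416, -0.39, 0.15, 0, 0, -0.695, 0.416, -0.39, 0.15, 0, 0, -0.695, 0.416, -0.39, 0.15, 0, 0, -0.695, 0.416, -0.39, 0.15, 0, 0, -0.695, 0.416, -0.39, 0.15, 0, 0, -0.695, 0.416, -0.39, 0.15, 0, 0, -0.695, 0.416, -0.39, 0.15, 0, 0, -0.695],
  claw=0.2,
)

```text
time_s: 1.6
tool_pos: [445.5, -210.9, 111.7]
eef_rot: [2.321, 2.116, 0.0]
ft_force: [0.6, 0.5, -0.0]
width: 51.3
finger_force: 0.0
```

```bash
python3 - <<'E'
from h import *
o=r.get_obs();print(o["time_s"],o["tool_pos"],o["eef_rot"],o["width"],o["ft_force"])
print(plan([445,-209,4],84.8))
a=snap("top","pics/t2.png");b=snap("scene","pics/s2.png")
cv2.imwrite("pics/c2.png",cv2.cvtColor(cv2.resize(np.hstack([a[120:300,330:470],b[170:350,250:430]]),None,fx=2.4,fy=2.4),cv2.COLOR_RGB2BGR))
E
```

```text
1.6 [ 445.45001079 -210.9091695   111.67619099] [2.32090648e+00 2.11624281e+00 2.79931111e-04] 51.34190195691874 [ 0.5936188   0.52886467 -0.00581625]
([0.0024, -0.0009, 0.1346], [0.0004, 0.0002, -0.0009])
```

View pics/c2.png

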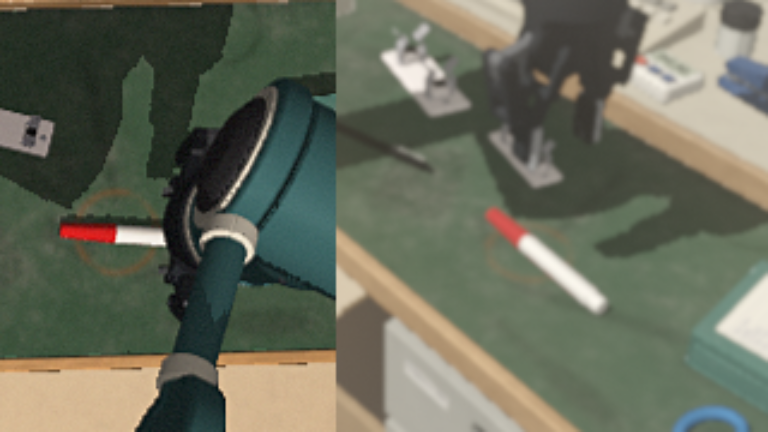

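The gripper stands over the marker, fingers straddling it in both views.

move_arm(
  moves=[0.0024, -0.001, 0.04, 0, 0, 0, 0.0024, -0.001, 0.07, 0, 0, 0, 0.0024, -0.001, 0.1, 0, 0, 0, 0.0024, -0.001, 0.12, 0, 0, 0, 0.0024, -0.001, 0.13, 0, 0, 0, 0.0024, -0.001, 0.1345, 0, 0, 0, 0.0024, -0.001, 0.1345, 0, 0, 0, 0.0024, -0.001, 0.1345, 0, 0, 0],
  claw=0.2,
)

```text
time_s: 2.37
tool_pos: [445.7, -208.3, 4.5]
eef_rot: [2.319, 2.118, 0.001]
ft_force: [1.2, 0.9, -0.3]
width: 51.4
finger_force: 0.0
```

move_arm(
  moves=[0, 0, 0, 0, 0, 0, 0, 0, 0, 0, 0, 0, 0, 0, 0, 0, 0, 0, 0, 0, 0, 0, 0, 0, 0, 0, 0, 0, 0, 0, 0, 0, 0, 0, 0, 0, 0, 0, 0, 0, 0, 0, 0, 0, 0, 0, 0, 0],
  claw=-1,
)

```text
time_s: 3.03
tool_pos: [445.9, -208.2, 5.0]
eef_rot: [2.318, 2.118, 0.001]
ft_force: [-0.8, -0.2, 5.6]
width: 12.9
finger_force: 58.7
```

move_arm(
  moves=[0, 0, -0.02, 0, 0, 0, 0, 0, -0.05, 0, 0, 0, 0, 0, -0.09, 0, 0, 0, 0, 0, -0.12, 0, 0, 0, 0, 0, -0.135, 0, 0, 0, 0, 0, -0.135, 0, 0, 0, 0, 0, -0.135, 0, 0, 0],
)

```text
time_s: 3.62
tool_pos: [445.2, -207.9, 111.9]
eef_rot: [2.318, 2.118, 0.001]
ft_force: [-0.1, -0.6, -0.6]
width: 12.9
finger_force: 58.7
```

```bash
python3 - <<'E'
from h import *
o=r.get_obs();print(o["time_s"],o["tool_pos"],o["eef_rot"],o["width"],o["ft_force"],o["finger_force"])
print(plan([554.7,64.8,130],73.8))
b=snap("scene","pics/s3.png"); print(proj("scene",o["tool_pos"]))
cv2.imwrite("pics/c3.png",cv2.cvtColor(cv2.resize(b[130:330,240:460],None,fx=3,fy=3),cv2.COLOR_RGB2BGR))
E
```

```text
3.6167 [ 445.18297929 -207.87719254  111.89229957] [2.31839122e+00 2.11811990e+00 7.02747812e-04] 12.92295359666134 [-0.12280726 -0.6266339  -0.5563646 ] 58.744040973542724
([0.3518, 0.1057, -0.0227], [0.0008, 0.0003, 0.1226])
[339.49335524 232.58815837]
```

View pics/c3.png

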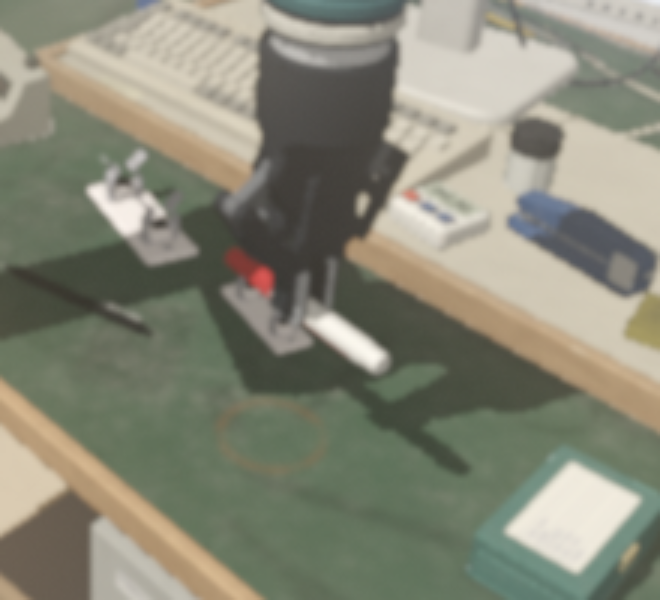

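The marker hangs level in the fingers, white end near scene (367,251), red end near (317,217). I'll move over the holder next.

move_arm(
  moves=[0.352, 0.106, -0.02, 0, 0, 0.1226, 0.352, 0.106, -0.02, 0, 0, 0.1226, 0.352, 0.106, -0.02, 0, 0, 0.1226, 0.352, 0.106, -0.02, 0, 0, 0.1226, 0.352, 0.106, -0.02, 0, 0, 0.1226, 0.352, 0.106, -0.02, 0, 0, 0.1226, 0.352, 0.106, -0.02, 0, 0, 0.1226, 0.352, 0.106, -0.02, 0, 0, 0.1226, 0.352, 0.106, -0.02, 0, 0, 0.1226, 0.352, 0.106, -0.02, 0, 0, 0.1226, 0.352, 0.106, -0.02, 0, 0, 0.1226, 0.352, 0.106, -0.02, 0, 0, 0.1226],
)

```text
time_s: 4.67
tool_pos: [553.5, 63.4, 126.5]
eef_rot: [-2.513, -1.883, 0.003]
ft_force: [-0.1, 0.1, -0.2]
width: 13.0
finger_force: 58.7
```

```bash
python3 - <<'E'
from h import *
o=r.get_obs();print(o["time_s"],o["tool_pos"],o["eef_rot"],o["width"],o["ft_force"],o["finger_force"])
p=o["tool_pos"]; 
print(plan([554.7,64.8,60],73.8))
d=np.array([np.cos(np.radians(73.8)),np.sin(np.radians(73.8)),0])*67.5
a=snap("top","pics/t4.png");b=snap("scene","pics/s4.png")
for n in("top","scene"): print(n,[proj(n,p+[0,0,3]+s*d).round(1).tolist() for s in(1,-1)])
cv2.imwrite("pics/c4.png",cv2.cvtColor(np.hstack([cv2.resize(a[120:220,190:310],(480,400)),cv2.resize(b[120:220,240:320],(320,400))]),cv2.COLOR_RGB2BGR))
E
```

```text
4.6667 [553.52559312  63.40577948 126.54665445] [-2.51336488 -1.88329846  0.00340325] 13.01148980327911 [-0.14112604  0.12614873 -0.22571761] 58.740964348835405
([0.0022, 0.0011, 0.0832], [-0.0013, 0.0008, -0.0012])
top [[210.8, 149.9], [284.2, 168.9]]
scene [[275.4, 145.5], [299.5, 168.8]]
```

View pics/c4.png

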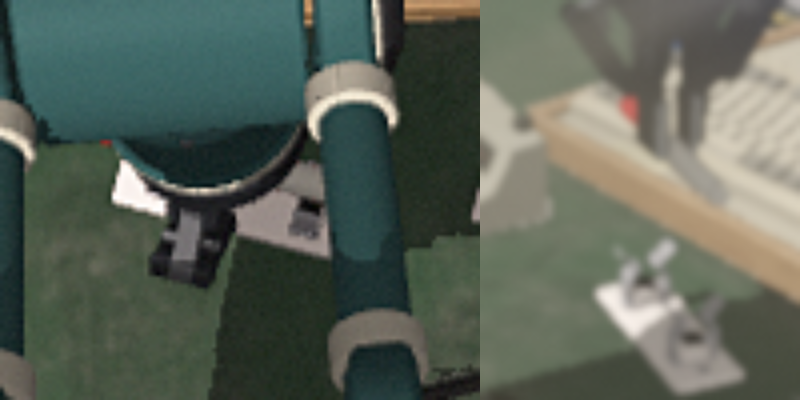

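Scene view: the marker ends are near (275.5,144) and (301,170), within 2 px of prediction. Descending to just above the clips.

move_arm(
  moves=[0.0018, 0.0012, 0.03, 0, 0, -0.001, 0.0018, 0.0012, 0.06, 0, 0, -0.001, 0.0018, 0.0012, 0.08, 0, 0, -0.001, 0.0018, 0.0012, 0.092, 0, 0, -0.001, 0.0018, 0.0012, 0.092, 0, 0, -0.001, 0.0018, 0.0012, 0.092, 0, 0, -0.001, 0.0018, 0.0012, 0.092, 0, 0, -0.001],
)

```text
time_s: 5.35
tool_pos: [557.2, 65.9, 55.3]
eef_rot: [2.511, 1.887, 0.003]
ft_force: [-0.0, 0.0, 0.4]
width: 13.0
finger_force: 58.7
```

```bash
python3 - <<'E'
from h import *
o=r.get_obs();p=o["tool_pos"];print(o["time_s"],p,o["ft_force"],o["width"])
print(plan([554.7,64.8,50],73.8))
b=snap("scene","pics/s5.png")
d=np.array([np.cos(np.radians(73.8)),np.sin(np.radians(73.8)),0])*67.5
print([proj("scene",p+[0,0,3]+s*d).round(1).tolist() for s in(1,-1)])
cv2.imwrite("pics/c5.png",cv2.cvtColor(cv2.resize(b[150:240,230:330],None,fx=6,fy=6,interpolation=2),cv2.COLOR_RGB2BGR))
E
```

```text
5.35 [557.1745781   65.87588056  55.30453865] [-0.0426044   0.03165828  0.44934009] 12.97619645240616
([-0.0022, -0.0026, 0.0066], [0.0012, -0.0005, 0.0006])
[[275.7, 170.7], [298.9, 195.6]]
```

View pics/c5.png

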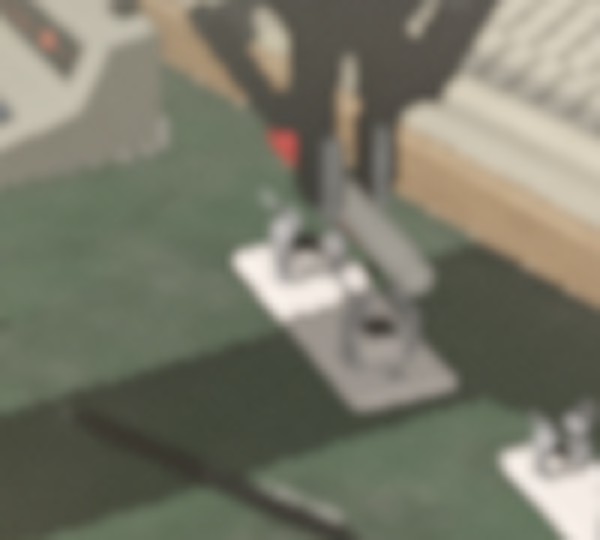

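The marker's white end is at scene (300,196), the red at about (277,173), just above the clips, with the near clip's seat near (293,204) and the far one's near (280,190).

```bash
python3 - <<'E'
from h import *
c=np.array([554.7,64.8,0]);a=np.radians(73.8);y=np.array([np.cos(a),np.sin(a),0]);x=np.array([-y[1],y[0],0])
for s in(36,-36): print(s,[ (w,z,proj("scene",c+s*y+w*x+[0,0,z]).round(1).tolist()) for w,z in((0,22),(16.5,45),(-16.5,45))])
# observed base corners in scene crop
for q in([234,258],[352,412],[457,383]):
    print(ray("scene",230+q[0]/6-.4,150+q[1]/6-.4,6).round(1))
print([ (c+s*63*y+w*22*x).round(1).tolist() for s,w in((1,1),(-1,1),(-1,-1))])
E
```

```text
36 [(0, 22, [280.1, 189.2]), (16.5, 45, [274.1, 182.4]), (-16.5, 45, [286.1, 180.0])]
-36 [(0, 22, [292.1, 202.9]), (16.5, 45, [286.1, 196.0]), (-16.5, 45, [298.6, 193.3])]
[548.5 125.6   6. ]
[509.9   3.7   6. ]
[555.9  -6.9   6. ]
[[551.1, 131.4, 0.0], [516.0, 10.4, 0.0], [558.3, -1.8, 0.0]]
```

move_arm(
  moves=[-0.002, -0.0028, 0.003, 0.001, 0, 0, -0.002, -0.0028, 0.007, 0.001, 0, 0, -0.002, -0.0028, 0.011, 0.001, 0, 0, -0.002, -0.0028, 0.014, 0.001, 0, 0, -0.002, -0.0028, 0.014, 0.001, 0, 0, -0.002, -0.0028, 0.014, 0.001, 0, 0],
)

```text
time_s: 5.9
tool_pos: [553.2, 65.3, 42.5]
eef_rot: [-2.51, -1.887, 0.002]
ft_force: [0.5, -0.7, 0.3]
width: 13.1
finger_force: 58.7
```

move_arm(
  moves=[0, 0.0018, 0.0025, 0, 0, 0, 0, 0.0018, 0.005, 0, 0, 0, 0, 0.0018, 0.005, 0, 0, 0, 0, 0.0018, 0.005, 0, 0, 0],
)

```text
time_s: 6.23
tool_pos: [555.7, 64.8, 39.2]
eef_rot: [-2.511, -1.888, -0.0]
ft_force: [0.8, -0.9, 0.9]
width: 12.9
finger_force: 58.8
```

move_arm(
  moves=[0, 0, 0.0012, 0, 0, 0, 0, 0, 0.0025, 0, 0, 0, 0, 0, 0.0025, 0, 0, 0],
)

```text
time_s: 6.48
tool_pos: [555.9, 64.8, 38.5]
eef_rot: [-2.511, -1.888, -0.001]
ft_force: [-0.7, -0.1, 9.4]
width: 12.6
finger_force: 59.9
```

Contact at the expected height; push on gently.

move_arm(
  moves=[0, 0, 0.001, 0, 0, 0, 0, 0, 0.002, 0, 0, 0, 0, 0, 0.002, 0, 0, 0],
)

```text
time_s: 6.73
tool_pos: [556.2, 64.9, 37.7]
eef_rot: [2.511, 1.888, 0.001]
ft_force: [-2.7, 0.2, 12.6]
width: 12.8
finger_force: 60.4
```

move_arm(
  moves=[0, 0, 0.001, 0, 0, 0, 0, 0, 0.002, 0, 0, 0, 0, 0, 0.002, 0, 0, 0],
)

```text
time_s: 6.98
tool_pos: [556.4, 65.0, 35.9]
eef_rot: [2.511, 1.888, 0.002]
ft_force: [-1.0, 0.7, 4.9]
width: 12.9
finger_force: 58.9
```

move_arm(
  moves=[0, 0, 0.001, 0, 0, 0, 0, 0, 0.002, 0, 0, 0, 0, 0, 0.002, 0, 0, 0],
)

```text
time_s: 7.23
tool_pos: [556.2, 65.2, 33.9]
eef_rot: [-2.511, -1.888, -0.002]
ft_force: [-2.1, -0.2, 6.6]
width: 13.1
finger_force: 59.4
```

move_arm(
  moves=[0, 0, 0.001, 0, 0, 0, 0, 0, 0.002, 0, 0, 0, 0, 0, 0.002, 0, 0, 0],
)

```text
time_s: 7.48
tool_pos: [556.8, 65.1, 32.9]
eef_rot: [2.511, 1.887, 0.003]
ft_force: [-1.4, 0.3, 12.1]
width: 12.8
finger_force: 60.2
```

move_arm(
  moves=[0, 0, 0.001, 0, 0, 0, 0, 0, 0.002, 0, 0, 0, 0, 0, 0.002, 0, 0, 0],
)

```text
time_s: 7.73
tool_pos: [555.3, 64.8, 29.1]
eef_rot: [-2.511, -1.888, -0.0]
ft_force: [1.5, -2.3, -1.6]
width: 12.9
finger_force: 59.8
```

move_arm(
  moves=[0, 0, 0.001, 0, 0, 0, 0, 0, 0.002, 0, 0, 0, 0, 0, 0.002, 0, 0, 0],
)

```text
time_s: 7.98
tool_pos: [555.2, 64.6, 27.0]
eef_rot: [-2.51, -1.888, 0.001]
ft_force: [4.2, -1.0, -1.5]
width: 13.0
finger_force: 60.1
```

move_arm(
  moves=[0, 0, 0.001, 0, 0, 0, 0, 0, 0.001, 0, 0, 0, 0, 0, 0.001, 0, 0, 0],
)

```text
time_s: 8.23
tool_pos: [555.2, 64.6, 27.0]
eef_rot: [-2.51, -1.888, 0.001]
ft_force: [1.3, -2.0, 4.9]
width: 12.9
finger_force: 60.9
```

The marker is seated: it has stopped at 27 mm and the force has turned upward. Letting go with a moderate opening, then retreating.

move_arm(
  moves=[0, 0, 0, 0, 0, 0, 0, 0, 0, 0, 0, 0, 0, 0, 0, 0, 0, 0, 0, 0, 0, 0, 0, 0, 0, 0, 0, 0, 0, 0, 0, 0, 0, 0, 0, 0],
  claw=0.1,
)

```text
time_s: 8.73
tool_pos: [554.5, 64.9, 26.2]
eef_rot: [-2.509, -1.887, 0.002]
ft_force: [0.3, -0.6, 0.2]
width: 46.9
finger_force: 0.0
```

move_arm(
  moves=[0, 0, -0.03, 0, 0, 0, 0, 0, -0.07, 0, 0, 0, 0, 0, -0.11, 0, 0, 0, 0, 0, -0.16, 0, 0, 0, 0, 0, -0.2, 0, 0, 0, -0.05, 0, -0.2, 0, 0, 0, -0.1, 0, -0.2, 0, 0, 0, -0.15, 0, -0.2, 0, 0, 0, -0.2, 0, -0.2, 0, 0, 0, -0.25, 0, -0.2, 0, 0, 0, -0.3, 0, -0.2, 0, 0, 0, -0.35, 0, -0.2, 0, 0, 0, -0.35, 0, -0.2, 0, 0, 0, -0.35, 0, -0.2, 0, 0, 0],
)

```text
time_s: 9.9
tool_pos: [476.6, -206.1, 186.5]
eef_rot: [-2.514, -1.881, 0.001]
ft_force: [0.6, 0.6, -0.9]
width: 47.0
finger_force: 0.0
```

```bash
python3 - <<'E'
from h import *
a=snap("top","pics/t6.png");b=snap("scene","pics/s6.png")
c=np.array([554.7,64.8,30]);an=np.radians(73.8);d=np.array([np.cos(an),np.sin(an),0])*67.5
for n in("top","scene"): print(n,[proj(n,c+s*d).round(1).tolist() for s in(1,-1)])
cv2.imwrite("pics/c6.png",cv2.cvtColor(np.hstack([cv2.resize(a[120:240,195:315],(480,480)),cv2.resize(b[150:230,240:320],(320,320)).repeat(1,0) if 0 else cv2.resize(b[150:270,240:320],(320,480))]),cv2.COLOR_RGB2BGR))
E
```

```text
top [[216.3, 157.1], [282.8, 174.4]]
scene [[275.2, 180.9], [298.0, 206.5]]
```

View pics/c6.png

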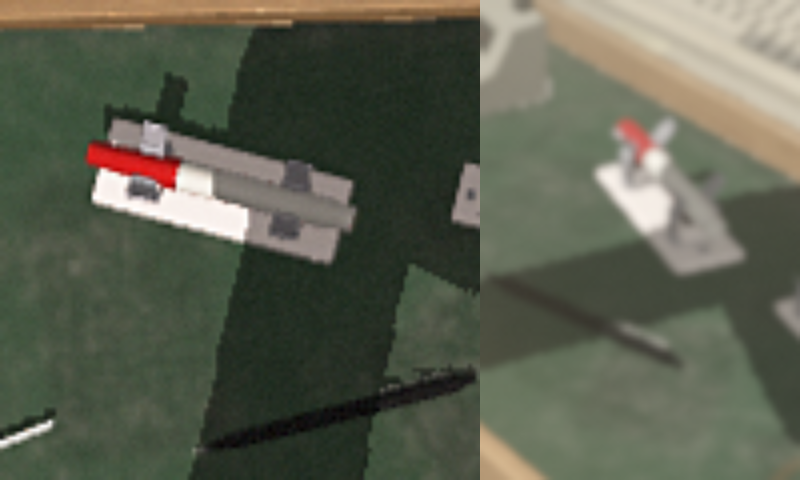

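Top view: the marker ends are at (217,158) and (283.7,174), matching the fully centred prediction. One close look in the scene view to check level.

```bash
python3 - <<'E'
from h import *
b=cv2.imread("pics/s6.png"); k=cv2.resize(b[170:220,260:320],None,fx=12,fy=12,interpolation=2)
c=np.array([554.7,64.8,0]);an=np.radians(73.8);y=np.array([np.cos(an),np.sin(an),0])
for z,col in((30,(0,255,0)),(35,(255,0,0))):
    for s in(67.5,36,-36,-67.5):
        q=(proj("scene",c+s*y+[0,0,z])+.5-[260,170])*12; cv2.circle(k,tuple(int(v) for v in q),3,col,-1)
cv2.imwrite("pics/c7.png",k)
E
```

```text
(no output)
```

View pics/c7.png

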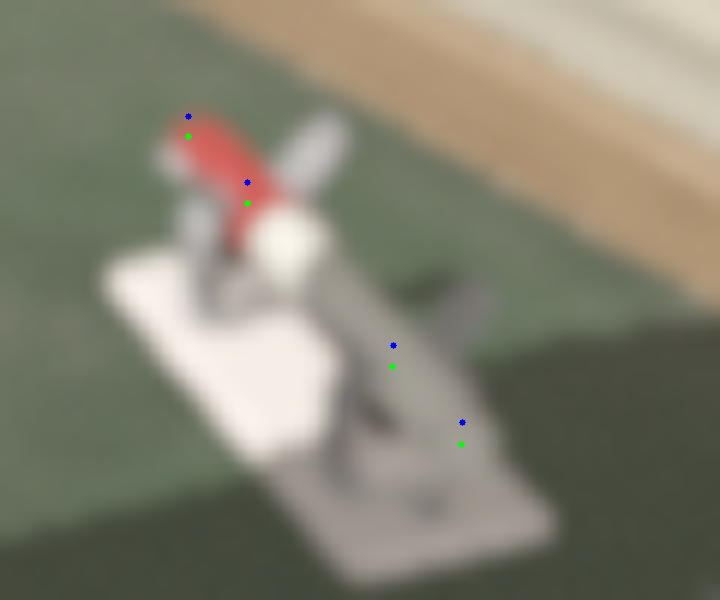

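The red end at crop (195,137) and the white end at about (468,448) both sit on the green z = 30 marks. So the marker is level and home, matching the snap and stop felt in the push.

```bash
python3 -c "
from cell import r
print(r.job_done())"
```

```text
the job is handed in; nothing more can be done
None
```

The marker is snapped into both clips of the larger holder, centred and level in the camera views, and released with the arm clear; the pen and screwdriver were not touched, and the job is handed in (no verdict was returned).

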